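Feed the doming block two turns on the crank slide

ROBOT

A 6-joint arm with a two-finger parallel gripper is mounted at the origin on the work surface. World frame = base frame: x ahead of the robot, y to its left, z up, the work surface at z = 0. Lengths are in m, angles in degrees, forces in N, time in s.
With the tool pointing down it reaches from about 0.4 to 0.825 m from the base axis. Payload 7 kg.
Tool frame: the origin (TCP) lies midway between the tips of the shut fingers; the grasp point (between the pads) lies 19 mm behind it; x points along the fingers, z is the direction in which the jaws open and shut, and the axes are right-handed (so a half turn about x gives the same grasp; the last joint's range is limited). The gripper opens to 88 mm and grips with 3 to 60 N. Pads are 19 mm wide; open, the fingers measure 130 mm over their backs; the gripper's body (78 mm by 193 mm) begins 47 mm behind the grasp point.
Start: joints at [-57.806, 20.546, 0.682, 0, -70.136, -16.507], TCP at [0.182, -0.65, 0.227] pointing down, gripper open.
Joint ranges: [-176.03, 176.03], [-82.01, 121.73], [-58.28, 71.71], [-173.87, 95.51], [-174.79, -0.11], [-173.66, 173.66]. Speed limits (degrees/s): [136.94, 136.94, 172.46, 180, 180, 180].

INTERFACE

Orientations are given as [roll, pitch, yaw] about the fixed x, y, z axes, in that order (R = Rz(yaw) Ry(pitch) Rx(roll)).
In Python, from plant import ctrl gives the robot as it stands. The module is installed in compiled form; this text tells all that it offers.
- The arm moves only by the tool servo_tool, never from a script. Its argument "deltas" is a list of rows, each a list of 3 entries, a list of its own where there are three numbers: the turn, a rotation vector about the tool's x, y, z in degrees, then the shift along the tool's x, y, z in cm, then the finger opening in cm, from 0 to 8.76. A call has 1 to 5 rows; each row is the pose to reach, as a shift and turn from the pose measured when the call began, along the tool's axes at that moment; what a row does not reach only later rows make up. A row lasts 1/10 s, in which the tool goes at most 50 mm and 8.59 degrees, less where a joint would pass 70% of its speed; a pose out of reach is approached as far as the arm can. A call with a gripper value outside its range is refused whole. The fingers move at their own pace and stop on an object; the grip force is fixed at half the most. Time passes only in rows, so rows that repeat a pose let the fingers close. It gives the time, the measured TCP pose, the force and the opening at its end, in the units of the state.
- ctrl.get_obs(): the state, without advancing time (a new reading comes with each control period).
- ctrl.snapshot(name): name is "scene" or "top" or "wrist"; returns a dict with "image" (480x640x3 uint8, red, green, blue), "vertical_fov" (degrees; the focal length in pixels is half the picture's height over the tangent of half this angle, whatever the lens; pixels are square), "cx", "cy" (the principal point, pixels), "k1" (the pictures are not rectified: a ray, as slopes to the right and down, at radius r is drawn at 1 + k1 r^2 times it, then the intrinsics apply), "rvec" (rotation vector, rad) and "tvec" (3), from world to camera coordinates, as OpenCV has them. Camera axes: x right, y down, z forward; pixel columns grow to the right and rows downward; lengths in m; the calibration is good to about 2 mm. A picture is of the moment at which its call begins. There is no depth.
- ctrl.close_job(): hands the job in, once; it reports no verdict.
The state is a dict: "clock": time; "joint_pos": joint angles; "qvel": joint speeds; "tau": joint torques, N m; "tool_pos": TCP position; "orientation": TCP orientation; "force": force on the tool from outside, world axes, zero at the start; "moment": the same for the moment, N m; "opening": finger opening in m.
Only numpy, scipy, OpenCV 4.12 (cv2) and the standard library are available. Lean on these libraries where they do the work, as an engineer would, in place of code of your own. Each camera call takes 0.05 s, during which the arm holds its last target. There are 200 camera calls.

TASK

Set the steel doming block flat into the blue-walled nest of the hand-cranked feed slide and let go of it. Then turn the crank clockwise, seen from above: it first swings loosely, then the feed bites and it turns under load; from the bite, crank exactly two full turns more and let go, squeezing the grip only lightly, without straining the crank or disturbing the other things on the bench.

Things in the scene. Friction and masses are not known exactly. Their poses are not given: they have to be found in the camera images.
- feeder: Hand-cranked feed slide, fixed to the bench: grey base 110 x 340 x 20 mm (its own x and y), origin under the base's centre. At y = -110 mm stands the gearbox (70 x 80 mm, top 80 mm above the bench), which carries the crank on a vertical axis; towards +y lies the carriage with the nest on two guide rods. The carriage starts with the nest's centre at y = +55 mm and creeps towards +y by 1.5 mm for each turn of the screw; nothing shows the count. The screw can also be wound back.
- nest (a point): Centre of the nest's floor on the aluminium carriage, 48 mm above the bench; axes as the feeder's. The nest is a recess 41 mm (x) by 61 mm (y) inside blue walls 8 mm thick and 8 mm high, open above.
- hub (a point): Top centre of the crank's hub, on its vertical axis, 109 mm above the bench. Its x axis points along the crank arm, away from the grip.
- grip_mid (a point): Middle of the crank's red grip: an upright round sleeve of 24 mm diameter, 46 mm tall, its top 153.5 mm and its foot 107.5 mm above the bench, this point 132.5 mm. It stands 55 mm from the crank's axis and spins freely on its pin. It will stand fingers bearing on it with up to 100 N in all (both sides of a squeeze added): squeeze it with 30 N or less. The steel crank arm below it is 16 mm wide, top 106 mm above the bench. Axes turn with the sleeve.
- crank: Steel crank, origin on its axis 92 mm above the bench, -x points along the arm to the grip. Clockwise from above feeds. At the start it is loose for a hidden 0.9 to 3.4 rad (under 1 N at the grip); then the feed bites and all further turning takes about 11 N at the grip (0.6 N m), of which 4 to 7 N stays felt after a slow stop, less after a brisk one. Turned back it is loose for 3.4 rad. It stays where it is left.
- block: Loose steel doming block with round dimples on top, 36 mm (x) by 56 mm (y) by 32 mm tall, about 0.35 to 0.55 kg; origin at the centre of its underside. It fits the nest with its x along the nest's x, either way round.
- gas_can: Bystander: white gas can, 68 mm across, 170 mm tall, origin under its centre.
- punch0: Bystander: upright steel punch with black cap, 26 mm across, 65 mm tall, origin under its centre.
- punch1: Bystander: upright steel punch with black cap, 30 mm across, 65 mm tall, origin under its centre.
- brass_block: Bystander: plain brass block 50 x 50 x 40 mm, origin under its centre.
- jar: Bystander: open glass jar, 72 mm across, 70 mm tall, origin under its centre.
- third_hand: Bystander: black weighted foot 90 mm across with a 76 mm post and thin tweezers reaching 120 mm sideways, origin under the foot's centre.
Not all that is in view belongs to the job. Leave any purple or red look-alike of the block alone.

How it is judged:
By the outcome, as a careful person would: the job done as asked, in the order asked, and still so for the second after the job is handed in, with the robot touching nothing.
It also fails if it takes over 72 s, if anything falls off the work surface, if the arm or the gripper's body presses on something with over 40 N, if the wrist force passes 120 N, or if a joint passes its speed limit or range.

## Working session

There is one attempt and no reset: what is moved stays moved. The work goes in short steps, Python scripts to look and compute and a tool call to move; the robot and the scene stay as the last step left them, time stands still between calls to the robot, and variables do not carry over. Pictures are saved under pics/ and viewed, on a budget of 10 in all, crops included, one or two more only if the job needs it, and the job is handed in when it is done.

Besides the shell and the picture viewer there is one more tool, called after ">>>" in YAML: its name, and indented under it one key for each argument. servo_tool: Moves the arm, as the interface text tells. Its arguments: {"type":"object","properties":{"deltas":{"type":"array","items":{"type":"array"}}},"required":["deltas"]}

```bash
mkdir -p pics
cat > h.py <<'E'
import numpy as np, cv2
from plant import ctrl
from scipy.spatial.transform import Rotation as R
def snap(n,f=None):
    s=ctrl.snapshot(n)
    if f: cv2.imwrite(f'pics/{f}.png',s['image'][:,:,::-1])
    return s
def ray(s,uv):
    f=240/np.tan(np.radians(s['vertical_fov']/2)); d=(np.array(uv,float)-[s['cx'],s['cy']])/f
    p=d.copy()
    for _ in range(20): p=d/(1+s['k1']*(p@p))
    M=R.from_rotvec(np.ravel(s['rvec'])).as_matrix(); c=-M.T@np.ravel(s['tvec'])
    return c,M.T@np.array([p[0],p[1],1])
def onz(s,uv,z):
    c,d=ray(s,uv); return c+d*(z-c[2])/d[2]
def proj(s,P):
    q=R.from_rotvec(np.ravel(s['rvec'])).as_matrix()@np.array(P,float)+np.ravel(s['tvec'])
    p=q[:2]/q[2]; f=240/np.tan(np.radians(s['vertical_fov']/2))
    return p*(1+s['k1']*(p@p))*f+[s['cx'],s['cy']]
def todelta(pos,rpy):
    o=ctrl.get_obs(); A=R.from_euler('xyz',o['orientation'],degrees=True); B=R.from_euler('xyz',rpy,degrees=True)
    return np.round((A.inv()*B).as_rotvec(degrees=True),2), np.round(A.inv().apply(np.array(pos)-o['tool_pos'])*100,2)
E
python3 - <<'E'
from h import *
for n in ('scene','top'):
    s=snap(n,n+'1'); c,d=ray(s,(320,240)); print(n,s['vertical_fov'],s['k1'],c,d)
o=ctrl.get_obs(); print(o)
E
```

```text
scene 55.05128095283047 -0.004866410510158833 [0.96568685 0.53139711 0.79418899] [-0.47453253 -0.50458936 -0.7213107 ]
top 57.11206096513472 0.015981834892636836 [0.46788423 0.04344231 1.05475756] [ 0.06236989 -0.03328302 -0.99795803]
{'clock': 0.1, 'joint_pos': array([-5.78052097e+01,  2.05862821e+01,  6.40460571e-01, -1.57996144e-02,
       -7.01344283e+01, -1.65052174e+01]), 'qvel': array([-0.00217373, -0.07923494,  0.09343619,  0.03079399, -0.03493375,
        0.07853899]), 'tau': array([-1.88704427e-03, -5.84162915e+01,  2.93749988e+01,  7.01548800e+00,
        1.01368886e-02, -6.72695614e-05]), 'tool_pos': array([ 0.18237608, -0.64946812,  0.22574522]), 'orientation': array([  6.02017447,  89.91838673, 111.70436801]), 'force': array([ 1.21965738,  0.49897666, -0.62567996]), 'moment': array([ 0.01828347, -0.01592882, -0.00485749]), 'opening': 0.08756143533569748}
```

View pics/top1.png

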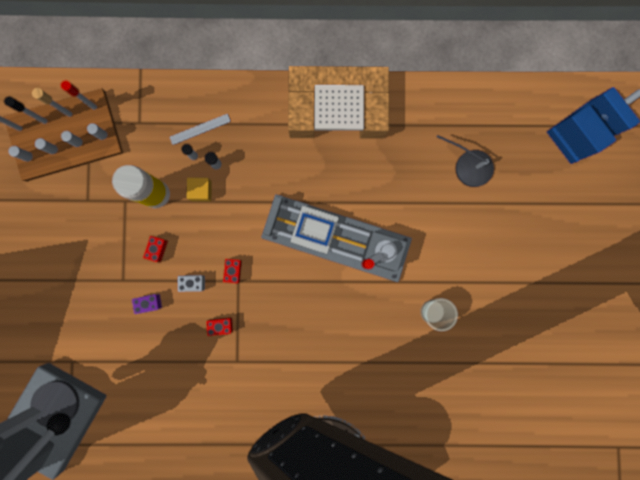

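View pics/scene1.png

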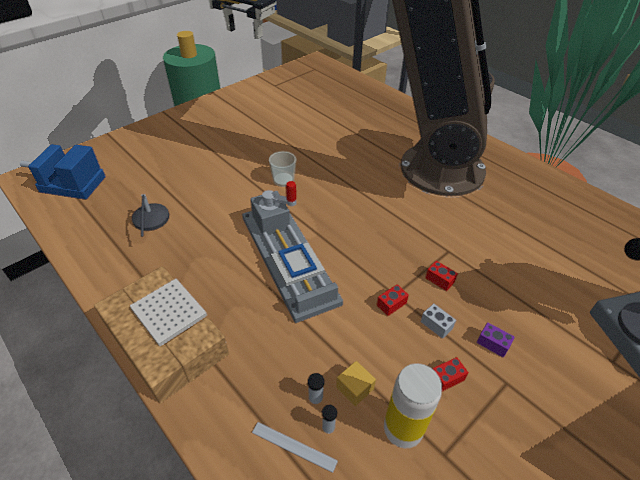

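The top view shows one steel-grey block at (190,283). The look-alikes are red at (155,249), (232,270) and (219,326), and purple at (146,303). Only the grey one fits the "steel" description. The feeder's nest is at (317,230) and the red grip at (369,264). Next I measure and confirm with a crop.

```bash
cat > m.py <<'E'
from h import *
s=snap('top'); t=snap('scene'); im=s['image']; hsv=cv2.cvtColor(im,cv2.COLOR_RGB2HSV)
def rect(mask,roi,z,im=im,s=s,show=1):
    m=np.zeros_like(mask); x0,y0,x1,y1=roi; m[y0:y1,x0:x1]=mask[y0:y1,x0:x1]
    c=max(cv2.findContours(m,cv2.RETR_EXTERNAL,cv2.CHAIN_APPROX_NONE)[0],key=cv2.contourArea)
    P=np.array([onz(s,p,z)[:2] for p in c[:,0]]).astype(np.float32)
    r=cv2.minAreaRect(P*1000); print('rect',np.round(r[0],1),np.round(r[1],1),round(r[2],1),len(c)); return r,c
sat=hsv[...,1]; H=hsv[...,0]; V=hsv[...,2]
grey=((sat<70)&(V>70)).astype(np.uint8)*255
print('block'); rect(grey,(165,262,215,305),0.032)
blue=((H>105)&(H<128)&(sat>110)).astype(np.uint8)*255
print('nest'); rect(blue,(280,190,350,265),0.056)
g2=(sat<75).astype(np.uint8)*255
print('base'); rect(g2,(250,180,425,295),0.02)
def red(s,roi):
    h=cv2.cvtColor(s['image'],cv2.COLOR_RGB2HSV); m=(((h[...,0]<6)|(h[...,0]>174))&(h[...,1]>170)&(h[...,2]>90)).astype(np.uint8)
    x0,y0,x1,y1=roi; ys,xs=np.nonzero(m[y0:y1,x0:x1]); return np.array([xs.mean()+x0,ys.mean()+y0]),(xs.min()+x0,xs.max()+x0,ys.min()+y0,ys.max()+y0)
a,b=red(s,(355,250,385,285)),red(t,(275,170,305,210)); print('red',a,b)
c1,d1=ray(s,a[0]);c2,d2=ray(t,b[0])
k=np.linalg.lstsq(np.stack([d1,-d2],1),c2-c1,rcond=None)[0]; print('grip tri',c1+k[0]*d1,c2+k[1]*d2)
print('grip top', onz(s,a[0],0.1505))
A=cv2.resize(im[180:320,130:270],(400,400),interpolation=3); A2=cv2.resize(im[180:300,250:420],(400,282),interpolation=3)
B=cv2.resize(t['image'][270:370,390:520],(400,308),interpolation=3);B2=cv2.resize(t['image'][170:330,230:350],(300,400),interpolation=3)
W=np.zeros((600,800,3),np.uint8);W[:282,:400]=A2;W[282:,:400]=A[50:368];W[:308,400:]=B;W[308:,400:700]=B2[:292]
cv2.imwrite('pics/crop1.png',W[:,:,::-1])
E
python3 m.py
```

```text
block
rect [430.5 307.5] [36.8 62.3] 0.3 80
nest
rect [555.6  22.6] [74.1 54.7] 72.0 102
base
rect [538.9 -29.2] [339.6 110.9] 72.3 356
red (array([367.69230769, 263.54945055]), (np.int64(362), np.int64(373), np.int64(259), np.int64(268))) (array([291.21118012, 190.8447205 ]), (np.int64(286), np.int64(295), np.int64(181), np.int64(201)))
grip tri [ 0.47686809 -0.08730507  0.13222905] [ 0.47543989 -0.08595     0.13202309]
grip top [ 0.47669016 -0.08471558  0.1505    ]
```

View pics/crop1.png

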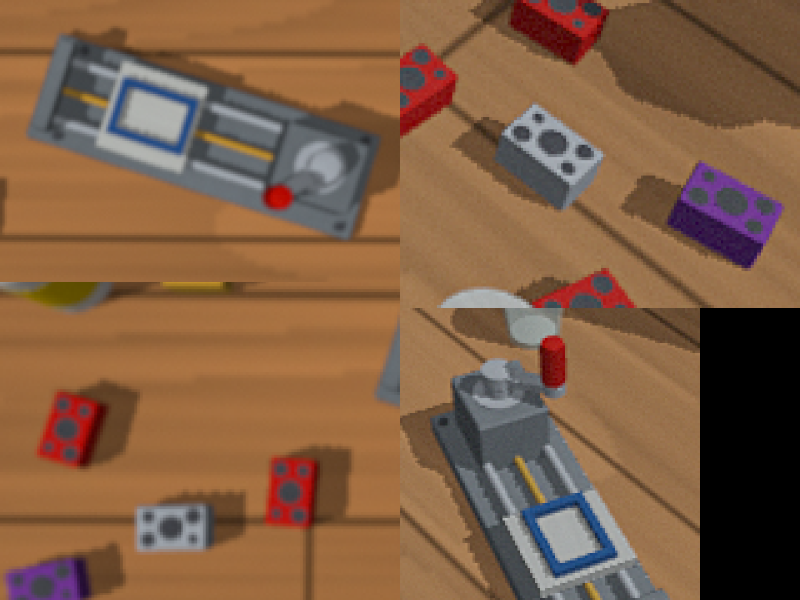

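The crop confirms the lone grey block with dimples, and the grip and hub fit the feeder geometry. Nest is about (0.556, 0.023), feeder +y at 72.2°, hub about (0.505, -0.134), grip at about 122°. Block is about (0.430, 0.3106), short side along world x.

```bash
cat >> h.py <<'E'
def rot(a):
    z=np.array([np.cos(np.radians(a)),np.sin(np.radians(a)),0]);x=np.array([0,0,-1.]);return R.from_matrix(np.stack([x,np.cross(z,x),z],1))
def tgt(pos,a):
    o=ctrl.get_obs();A=R.from_euler('xyz',o['orientation'],degrees=True)
    return np.round((A.inv()*rot(a)).as_rotvec(degrees=True),2),np.round(A.inv().apply(np.array(pos)-o['tool_pos'])*100,2)
E
python3 - <<'E'
from h import *
o=ctrl.get_obs();A=R.from_euler('xyz',o['orientation'],degrees=True);print(A.as_matrix().round(3))
for a in (0,180): print(a,tgt((.5,-.2,.28),a), tgt((.43,.3106,.1),a))
E
```

```text
[[-0.    -0.963 -0.27 ]
 [ 0.001 -0.27   0.963]
 [-1.     0.     0.001]]
0 (array([ 1.0569e+02,  3.0000e-02, -5.0000e-02]), array([ -5.37, -42.73,  34.7 ])) (array([ 1.0569e+02,  3.0000e-02, -5.0000e-02]), array([ 12.68, -49.8 ,  85.74]))
180 (array([-7.431e+01,  5.000e-02,  3.000e-02]), array([ -5.37, -42.73,  34.7 ])) (array([-7.431e+01,  5.000e-02,  3.000e-02]), array([ 12.68, -49.8 ,  85.74]))
```

>>> servo_tool:
  deltas:
    - [[-8, 0, 0], [-1, -4, 3], 8]
    - [[-16, 0, 0], [-2, -8, 7], 8]
    - [[-24, 0, 0], [-3, -12, 10.5], 8]
    - [[-32, 0, 0], [-4, -16, 14], 8]
    - [[-40, 0, 0], [-5, -20, 17.5], 8]

```text
clock: 0.7
tool_pos: [0.3171, -0.4424, 0.2726]
orientation: [-37.1, 89.9, 108.9]
force: [1.5, -0.1, 1.0]
opening: 0.0802
```

Run:
```python
from h import *
print(ctrl.get_obs()['joint_pos'].round(1)); print(tgt((.5,-.1,.28),180), tgt((.43,.3106,.15),180))
```

```text
[-33.8   6.7 -11.7  -0.  -71.7  -0.2]
(array([-3.401e+01,  3.000e-02,  5.000e-02]), array([ -0.71, -38.61,   3.99])) (array([-3.401e+01,  3.000e-02,  5.000e-02]), array([ 12.33, -68.73,  32.75]))
```

>>> servo_tool:
  deltas:
    - [[-4, 0, 0], [0, -5, 0.6], 6]
    - [[-8, 0, 0], [0, -10, 1.2], 6]
    - [[-12, 0, 0], [0, -15, 1.8], 6]
    - [[-16, 0, 0], [0, -20, 2.6], 6]
    - [[-20, 0, 0], [0, -25, 4], 6]

```text
clock: 1.2
tool_pos: [0.4227, -0.216, 0.2729]
orientation: [-83.7, 89.9, 82.5]
force: [1.9, 0.1, -0.5]
opening: 0.0602
```

Run:
```python
from h import *
print(ctrl.get_obs()['joint_pos'].round(1)); print(tgt((.43,.3106,.15),180))
```

```text
[ -3.3  -0.4 -19.2  -0.1 -71.2 -10.5]
(array([-13.84,  -0.  ,   0.05]), array([ 12.33, -51.29,  11.88]))
```

>>> servo_tool:
  deltas:
    - [[-3, 0, 0], [0, -5, 1], 6]
    - [[-6, 0, 0], [0, -10, 2], 6]
    - [[-9, 0, 0], [0, -15, 2.5], 6]
    - [[-12, 0, 0], [0, -20, 3], 6]
    - [[-13.8, 0, 0], [0, -25, 3.5], 6]

```text
clock: 1.7
tool_pos: [0.4475, 0.0326, 0.2735]
orientation: [-127.2, 89.9, 52.9]
force: [2.6, -0.3, 0.2]
opening: 0.0598
```

Run:
```python
from h import *
print(ctrl.get_obs()['joint_pos'].round(1)); print(tgt((.43,.3106,.15),180))
```

```text
[ 29.4  -3.3 -21.8  -0.  -71.3 -29.3]
(array([ 0.09, -0.07,  0.09]), array([ 12.39, -27.78,   1.72]))
```

>>> servo_tool:
  deltas:
    - [[0, 0, 0], [1, -5, 0.4], 6]
    - [[0, 0, 0], [4, -10, 0.7], 6]
    - [[0, 0, 0], [7, -15, 1], 6]
    - [[0, 0, 0], [10, -20, 1.3], 6]
    - [[0, 0, 0], [12.3, -25, 1.6], 6]

```text
clock: 2.2
tool_pos: [0.4322, 0.2548, 0.1648]
orientation: [-125.4, 89.9, 54.7]
force: [1.1, -0.4, -0.5]
opening: 0.0597
```

>>> servo_tool:
  deltas:
    - [[0, 0, 0], [0, -2.5, 0], 6]
    - [[0, 0, 0], [0, -2.8, 0.1], 6]
    - [[0, 0, 0], [0, -2.8, 0.1], 6]

```text
clock: 2.5
tool_pos: [0.4308, 0.2832, 0.1644]
orientation: [-124.3, 89.9, 55.9]
force: [-0.2, 0.4, -0.6]
opening: 0.0603
```

Run:
```python
from h import *
print(tgt((.43,.3106,.05),180.3),tgt((.43,.3106,.012),180.3))
s=snap('wrist','w1');print(proj(s,(.43,.3106,.032)),proj(s,(.448,.3386,.032)),proj(s,(.412,.2826,.032)))
```

```text
(array([-0.11, -0.04,  0.05]), array([11.45, -2.73,  0.08])) (array([-0.11, -0.04,  0.05]), array([15.25, -2.72,  0.08]))
[323.06021257 261.42732994] [301.19130848 293.02002632] [346.13426146 228.1010809 ]
```

View pics/w1.png

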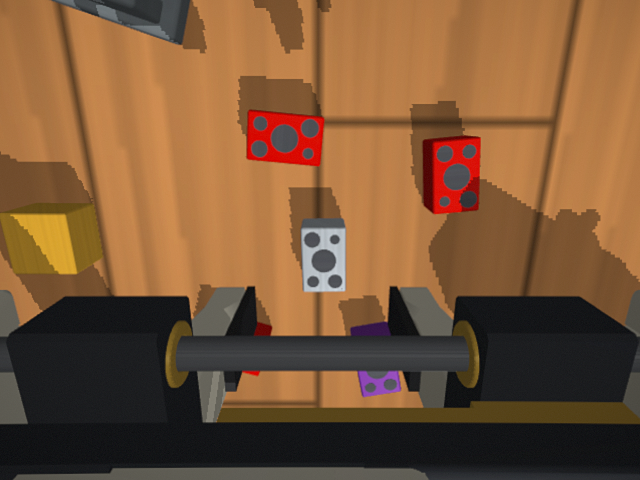

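The wrist view shows the grey block centred at (323,260), matching my prediction (323,261) and aligned with the jaws. Now I go down and grasp.

>>> servo_tool:
  deltas:
    - [[0, 0, 0], [0, -2.8, 0.1], 6]
    - [[0, 0, 0], [4, -2.75, 0.1], 6]
    - [[0, 0, 0], [8, -2.75, 0.1], 6]
    - [[0, 0, 0], [11.5, -2.75, 0.1], 6]
    - [[0, 0, 0], [11.5, -2.75, 0.1], 6]

```text
clock: 3.05
tool_pos: [0.4282, 0.3065, 0.0464]
orientation: [48.7, 89.7, -131.3]
force: [0.4, -1.0, -0.5]
opening: 0.0603
```

Run:
```python
from h import *
print(tgt((.43,.3106,.012),180.3))
```

```text
(array([-0.29,  0.22, -0.25]), array([ 3.44, -0.43, -0.19]))
```

>>> servo_tool:
  deltas:
    - [[-0.3, 0.2, 0], [1, -0.4, -0.2], 6]
    - [[-0.3, 0.2, 0], [2.5, -0.4, -0.2], 6]
    - [[-0.3, 0.2, 0], [3.5, -0.4, -0.2], 6]
    - [[-0.3, 0.2, 0], [3.5, -0.4, -0.2], 6]

```text
clock: 3.45
tool_pos: [0.4302, 0.3101, 0.0113]
orientation: [83.6, 89.7, -96.1]
force: [-0.4, -1.0, 0.0]
opening: 0.0599
```

>>> servo_tool:
  deltas:
    - [[0, 0, 0], [0, 0, 0], 3]
    - [[0, 0, 0], [0, 0, 0], 3]
    - [[0, 0, 0], [0, 0, 0], 3]
    - [[0, 0, 0], [0, 0, 0], 3]
    - [[0, 0, 0], [0, 0, 0], 3]

```text
clock: 3.95
tool_pos: [0.4303, 0.3104, 0.0119]
orientation: [89.0, 89.8, -90.7]
force: [-2.4, 0.2, 7.1]
opening: 0.0357
```

>>> servo_tool:
  deltas:
    - [[0, 0, 0], [-3, 0, 0], 3]
    - [[0, 0, 0], [-6, 0, 0], 3]
    - [[0, 0, 0], [-9, 0, 0], 3]
    - [[0, 0, 0], [-12, 0, 0], 3]
    - [[0, 0, 0], [-12.5, 0, 0], 3]

```text
clock: 4.45
tool_pos: [0.4314, 0.3122, 0.1402]
orientation: [-179.0, 89.8, 1.3]
force: [0.9, 1.2, -3.0]
opening: 0.0358
```

Run:
```python
from h import *
print(tgt((.5557,.0228,.13),162.2))
```

```text
(array([18.13, -0.19,  0.03]), array([  1.06,  29.02, -12.25]))
```

>>> servo_tool:
  deltas:
    - [[4, 0, 0], [0, 4, -1.7], 3]
    - [[8, 0, 0], [0, 8.5, -3.6], 3]
    - [[12, 0, 0], [0, 13, -5.5], 3]
    - [[16, 0, 0], [0, 17.5, -7.4], 3]
    - [[18, 0, 0], [0, 22, -9.3], 3]

```text
clock: 4.95
tool_pos: [0.5252, 0.0908, 0.1392]
orientation: [-175.9, 89.9, -13.7]
force: [1.2, 1.2, -3.2]
opening: 0.0358
```

Run:
```python
from h import *
print(tgt((.5557,.0228,.11),162.2))
```

```text
(array([-0.01, -0.09,  0.01]), array([ 2.93,  5.54, -4.97]))
```

>>> servo_tool:
  deltas:
    - [[0, 0, 0], [0, 3, -2.7], 3]
    - [[0, 0, 0], [1, 5.5, -5], 3]
    - [[0, 0, 0], [2, 5.5, -5], 3]
    - [[0, 0, 0], [2.9, 5.5, -5], 3]
    - [[0, 0, 0], [2.9, 5.5, -5], 3]

```text
clock: 5.45
tool_pos: [0.5543, 0.0231, 0.108]
orientation: [45.3, 89.8, -152.5]
force: [-0.4, 0.3, -2.9]
opening: 0.0357
```

Run:
```python
from h import *
print(tgt((.5557,.0228,.0595),162.2)); s=snap('wrist','w2');
a=np.radians(-17.8);M=np.array([[np.cos(a),-np.sin(a)],[np.sin(a),np.cos(a)]])
for c in [(-28.5,-38.5),(28.5,-38.5),(28.5,38.5),(-28.5,38.5)]:
    print(proj(s,[*(np.array([.5557,.0228])+M@np.array(c)/1000),.056]).round(1))
```

```text
(array([-0.03,  0.11, -0.11]), array([ 4.85, -0.02, -0.15]))
[370.9 201.4]
[268.4 201.4]
[273.5 324.8]
[366.2 324.7]
```

View pics/w2.png

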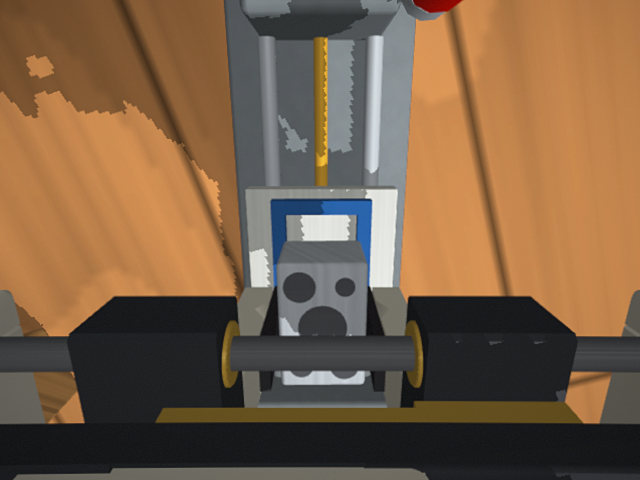

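The blue nest's far corners appear at (271,200) and (371,199), within 2 px of the prediction. Correcting by 0.7 mm and lowering.

>>> servo_tool:
  deltas:
    - [[0, 0, 0], [1, 0.05, -0.07], 3]
    - [[0, 0, 0], [2.2, 0.05, -0.07], 3]
    - [[0, 0, 0], [3.3, 0.05, -0.07], 3]
    - [[0, 0, 0], [3.8, 0.05, -0.07], 3]
    - [[0, 0, 0], [3.8, 0.05, -0.07], 3]

```text
clock: 6.0
tool_pos: [0.5548, 0.0227, 0.0699]
orientation: [50.1, 89.8, -147.6]
force: [-0.4, 0.4, -3.4]
opening: 0.0361
```

Run:
```python
from h import *
print(tgt((.5548,.0223,.060),162.2)); print(ctrl.get_obs()['force'])
```

```text
(array([ 0.05,  0.12, -0.15]), array([ 0.99,  0.04, -0.02]))
[-0.42643702  0.43445314 -3.36887054]
```

>>> servo_tool:
  deltas:
    - [[0, 0.1, -0.1], [0.3, 0.04, 0], 3]
    - [[0, 0.1, -0.1], [0.6, 0.04, 0], 3]
    - [[0, 0.1, -0.1], [0.8, 0.04, 0], 3]
    - [[0, 0.1, -0.1], [0.95, 0.04, 0], 3]
    - [[0, 0.1, -0.1], [0.95, 0.04, 0], 3]

```text
clock: 6.5
tool_pos: [0.5546, 0.0223, 0.0603]
orientation: [62.1, 89.9, -135.6]
force: [-0.6, 0.4, -2.8]
opening: 0.0356
```

>>> servo_tool:
  deltas:
    - [[0, 0, 0], [0.05, 0, 0], 3]
    - [[0, 0, 0], [0.1, 0, 0], 3]
    - [[0, 0, 0], [0.1, 0, 0], 3]

```text
clock: 6.8
tool_pos: [0.5548, 0.0224, 0.0599]
orientation: [94.3, 90.0, -103.5]
force: [-1.9, 1.7, 3.8]
opening: 0.0357
```

>>> servo_tool:
  deltas:
    - [[0, 0, 0], [0, 0, 0], 5.2]
    - [[0, 0, 0], [0, 0, 0], 5.2]
    - [[0, 0, 0], [0, 0, 0], 5.2]
    - [[0, 0, 0], [0, 0, 0], 5.2]

```text
clock: 7.2
tool_pos: [0.5549, 0.0224, 0.0599]
orientation: [111.5, 90.0, -86.3]
force: [-0.3, -0.3, -0.6]
opening: 0.0512
```

>>> servo_tool:
  deltas:
    - [[0, 0, 0], [-2, 0, 0], 5.2]
    - [[0, 0, 0], [-5, 0, 0], 5.2]
    - [[0, 0, 0], [-9, 0, 0], 5.2]
    - [[0, 0, 0], [-13, 0, 0], 5.2]
    - [[0, 0, 0], [-13.5, 0, 0], 5.2]

```text
clock: 7.7
tool_pos: [0.5577, 0.0229, 0.2004]
orientation: [-154.2, 89.5, 8.1]
force: [0.1, 0.6, -0.4]
opening: 0.0517
```

Run:
```python
from h import *
s=snap('wrist','w3'); t=snap('top');c=snap('scene')
W=np.zeros((480,800,3),np.uint8); W[:,:400]=cv2.resize(s['image'][100:420,160:480],(400,480))
W[:280,400:]=cv2.resize(t['image'][180:285,260:410],(400,280),interpolation=3)
W[280:480,400:]=cv2.resize(c['image'][200:280,220:380],(400,200),interpolation=3)
cv2.imwrite('pics/w3c.png',W[:,:,::-1])
# grip from wrist+scene+top
C=np.array([.5049,-.1342]); 
for sn,n in ((t,'top'),(c,'scene')):
    h=cv2.cvtColor(sn['image'],cv2.COLOR_RGB2HSV); m=(((h[...,0]<6)|(h[...,0]>174))&(h[...,1]>170)&(h[...,2]>90)).astype(np.uint8)
    for cc in cv2.findContours(m,0,1)[0]:
        if cv2.contourArea(cc)>20: print(n,cv2.boundingRect(cc))
o=ctrl.get_obs();print(o['joint_pos'].round(1));print(tgt((.476,-.0865,.22),162.2))
```

```text
top (225, 318, 7, 9)
top (223, 268, 18, 15)
top (362, 259, 12, 10)
top (61, 81, 17, 15)
scene (433, 357, 35, 34)
scene (377, 285, 32, 30)
scene (426, 261, 32, 30)
scene (287, 190, 9, 12)
scene (286, 182, 10, 6)
[ 22.5  10.7 -17.3   0.  -62.  -40.3]
(array([ 0.04, -0.03,  0.01]), array([-2.52, 12.79,  4.17]))
```

View pics/w3c.png

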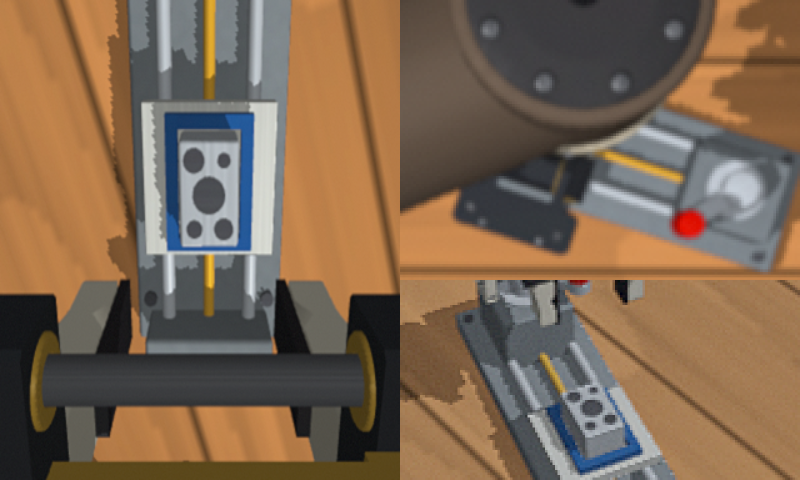

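The block sits square inside the blue walls, with clearance all round. Seating contact came at the expected height. Next I go over the crank grip.

>>> servo_tool:
  deltas:
    - [[0, 0, 0], [-1.5, 3.5, 1], 5.2]
    - [[0, 0, 0], [-2, 7, 2.2], 5.2]
    - [[0, 0, 0], [-2, 9, 3], 5.2]
    - [[0, 0, 0], [-2, 9.5, 3.1], 5.2]
    - [[0, 0, 0], [-2, 9.5, 3.1], 5.2]

```text
clock: 8.35
tool_pos: [0.4956, -0.059, 0.2139]
orientation: [26.2, 90.0, -171.6]
force: [-0.1, 0.6, 1.4]
opening: 0.052
```

Run:
```python
from h import *
s=snap('wrist','w4'); h=cv2.cvtColor(s['image'],cv2.COLOR_RGB2HSV); m=(((h[...,0]<6)|(h[...,0]>174))&(h[...,1]>170)&(h[...,2]>60)).astype(np.uint8)
cs=[c for c in cv2.findContours(m,0,1)[0] if cv2.contourArea(c)>60]
for c in cs: print(cv2.boundingRect(c),cv2.contourArea(c))
print('pred top/mid',proj(s,(.476,-.0865,.1535)),proj(s,(.476,-.0865,.1075)),ray(s,(320,240)))
print(tgt((.476,-.0865,.2),162.2))
```

```text
(320, 178, 38, 45) 1274.0
pred top/mid [339.99961714 208.88569361] [336.9788889  194.42010064] (array([ 0.47125004, -0.13616723,  0.37142206]), array([ 0.09486185,  0.28111177, -0.95498827]))
(array([ 0.  ,  0.02, -0.01]), array([1.4 , 3.28, 1.07]))
```

View pics/w4.png

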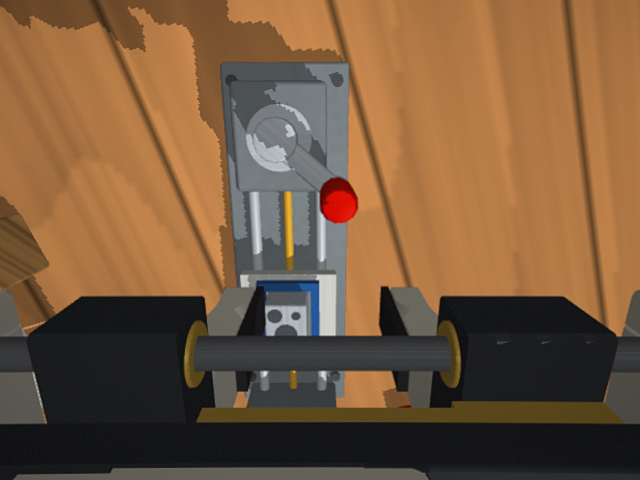

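Run:
```python
from h import *
s=snap('wrist'); im=s['image']
g=onz(s,(339,204.5),.1535); print('grip',g)
print('hub pred px',proj(s,(.5049,-.1342,.109)), 'nest px corner')
gr=cv2.cvtColor(im,cv2.COLOR_RGB2GRAY)[90:185,235:330]
c=cv2.HoughCircles(cv2.GaussianBlur(gr,(5,5),1),cv2.HOUGH_GRADIENT,1,5,param1=80,param2=14,minRadius=18,maxRadius=40)
if c is not None:
    for q in c[0][:5]: print(q+[235,90,0], onz(s,q[:2]+[235,90],.109)[:2],onz(s,q[:2]+[235,90],.08)[:2])
# base outline from wrist
hsv=cv2.cvtColor(im,cv2.COLOR_RGB2HSV);m=(hsv[...,1]<60).astype(np.uint8)
m[:,:180]=0;m[:,400:]=0;m[270:]=0
cc=max(cv2.findContours(m,0,1)[0],key=cv2.contourArea);r=cv2.boundingRect(cc);print(r)
f=np.array([.5389,-.0292]);a=np.radians(-17.8);M=np.array([[np.cos(a),-np.sin(a)],[np.sin(a),np.cos(a)]])
for c in [(-55,-170),(55,-170)]: print(proj(s,[*(f+M@np.array(c)/1000),.02]))
A=cv2.resize(im[50:230,210:370],(640,720)); cv2.imwrite('pics/x.png',cv2.resize(A,(533,600))[:,:,::-1])
```

```text
grip [ 0.47639372 -0.0886591   0.1535    ]
hub pred px [274.96642095 139.16826408] nest px corner
[278.5        135.5         32.70000076] [ 0.50187519 -0.13569516] [ 0.50519531 -0.1356962 ]
[275.5        139.5         22.39999962] [ 0.50463528 -0.13389217] [ 0.50826029 -0.13369404]
[274.5        130.5         27.20000076] [ 0.50331257 -0.13948657] [ 0.50679147 -0.13990643]
[283.5        134.5         28.79999924] [ 0.49851211 -0.1352893 ] [ 0.50146072 -0.1352455 ]
[266.5        131.5         33.79999924] [ 0.50855236 -0.14049483] [ 0.51261007 -0.14102606]
(221, 61, 129, 209)
[350.06536788  60.65274001]
[218.62247483  60.38046255]
```

View pics/x.png

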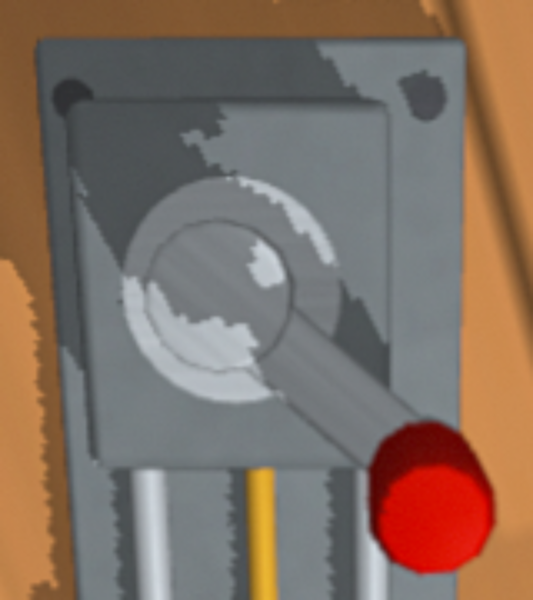

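>>> servo_tool:
  deltas:
    - [[0, 0, 0], [0, 3, 1], 5.2]
    - [[0, 0, 0], [0.5, 3.4, 1.1], 5.2]
    - [[0, 0, 0], [1.5, 3.4, 1.1], 5.2]
    - [[0, 0, 0], [2.5, 3.4, 1.1], 5.2]
    - [[0, 0, 0], [2.5, 3.4, 1.1], 5.2]

```text
clock: 8.95
tool_pos: [0.475, -0.0867, 0.187]
orientation: [24.1, 89.8, -173.6]
force: [-1.0, -0.2, -0.1]
opening: 0.0517
```

Run:
```python
from h import *
print(tgt((.4758,-.0876,.118),162.2))
```

```text
(array([ 0.05,  0.19, -0.09]), array([ 6.9 ,  0.05, -0.13]))
```

>>> servo_tool:
  deltas:
    - [[0, 0, 0], [2, 0.05, -0.1], 5.2]
    - [[0, 0, 0], [4, 0.05, -0.1], 5.2]
    - [[0, 0, 0], [6, 0.05, -0.1], 5.2]
    - [[0, 0, 0], [6.9, 0.05, -0.1], 5.2]
    - [[0, 0, 0], [6.9, 0.05, -0.1], 5.2]

```text
clock: 9.45
tool_pos: [0.475, -0.0874, 0.1169]
orientation: [26.6, 89.6, -171.2]
force: [-0.6, 1.4, 0.5]
opening: 0.0523
```

>>> servo_tool:
  deltas:
    - [[0, 0, 0], [0, 0, 0], 3.5]
    - [[0, 0, 0], [0, 0, 0], 2.6]
    - [[0, 0, 0], [0, 0, 0], 2.2]
    - [[0, 0, 0], [0, 0, 0], 2.2]
    - [[0, 0, 0], [0, 0, 0], 2.2]

```text
clock: 9.95
tool_pos: [0.4754, -0.0874, 0.1174]
orientation: [26.8, 89.7, -171.0]
force: [-0.6, 0.8, 1.6]
opening: 0.0232
```

Run:
```python
from h import *
o=ctrl.get_obs();print(o['tool_pos'],o['force'],o['moment'],o['opening'])
C=np.array([.5046,-.1344])
d=o['tool_pos'][:2]-C;print(np.hypot(*d),np.degrees(np.arctan2(d[1],d[0])))
A=R.from_euler('xyz',o['orientation'],degrees=True);print(A.as_matrix().round(3))
for k in range(1,11):
    a=np.radians(121.6-5*k);P=[*(C+.055*np.array([np.cos(a),np.sin(a)])),.118];print(5*k,tgt(P,162.2)[1])
```

```text
[ 0.47537725 -0.08736798  0.11738498] [-0.61187595  0.78515027  1.56628473] [0.20890316 0.15462131 0.07651872] 0.02321221815156703
0.05537129831493028 121.85422786024533
[[-0.005 -0.304 -0.953]
 [-0.001 -0.953  0.304]
 [-1.     0.002  0.005]]
5 [-0.06 -0.34 -0.37]
10 [-0.07 -0.66 -0.73]
15 [-0.07 -0.95 -1.11]
20 [-0.07 -1.2  -1.52]
25 [-0.07 -1.42 -1.95]
30 [-0.08 -1.6  -2.39]
35 [-0.08 -1.74 -2.85]
40 [-0.08 -1.84 -3.32]
45 [-0.08 -1.89 -3.8 ]
50 [-0.09 -1.91 -4.28]
```

>>> servo_tool:
  deltas:
    - [[0, 0, 0], [-0.06, -0.6, -0.66], 2]
    - [[0, 0, 0], [-0.06, -1.12, -1.36], 2]
    - [[0, 0, 0], [-0.06, -1.5, -2.12], 2]
    - [[0, 0, 0], [-0.06, -1.74, -2.85], 2]
    - [[0, 0, 0], [-0.06, -1.84, -3.32], 2]

```text
clock: 10.45
tool_pos: [0.5139, -0.0796, 0.1175]
orientation: [25.0, 89.7, -172.7]
force: [0.2, 4.2, -3.6]
opening: 0.0231
```

```bash
cat > c.py <<'E'
from h import *
import sys
def state():
    o=ctrl.get_obs();C=np.array([.5046,-.1344]);d=o['tool_pos'][:2]-C;r=np.hypot(*d);th=np.degrees(np.arctan2(d[1],d[0]));u=d/r;t=np.array([u[1],-u[0]])
    print('r %.2f th %.2f'%(r*1000,th),'z %.4f'%o['tool_pos'][2],'F rad %.2f tan(cw) %.2f z %.2f'%(o['force'][:2]@u,o['force'][:2]@t,o['force'][2]),'t',o['clock'],'op',o['opening'])
    return o,C,th
if __name__=='__main__':
    o,C,th=state(); step=float(sys.argv[1]); n=int(sys.argv[2]); base=float(sys.argv[3]) if len(sys.argv)>3 else th
    for k in range(1,n+1):
        a=np.radians(base-step*k);print(round(base-step*k,1),tgt([*(C+.055*np.array([np.cos(a),np.sin(a)])),.1175],162.2)[1])
E
python3 c.py 5 8
```

```text
r 55.63 th 80.39 z 0.1175 F rad 4.15 tan(cw) -0.50 z -3.57 t 10.45 op 0.023082992024018752
75.4 [-0.    0.02 -0.49]
70.4 [-0.    0.01 -0.97]
65.4 [-0.    0.05 -1.44]
60.4 [-0.01  0.13 -1.92]
55.4 [-0.01  0.24 -2.38]
50.4 [-0.01  0.4  -2.84]
45.4 [-0.01  0.6  -3.27]
40.4 [-0.01  0.84 -3.69]
```

>>> servo_tool:
  deltas:
    - [[0, 0, 0], [0, 0, -0.25], 2]
    - [[0, 0, 0], [0, 0, -0.49], 2]
    - [[0, 0, 0], [0, 0, -0.49], 2]

```text
clock: 10.75
tool_pos: [0.5194, -0.0808, 0.1175]
orientation: [19.2, 89.8, -178.6]
force: [1.1, 4.4, -5.4]
opening: 0.0234
```

>>> servo_tool:
  deltas:
    - [[0, 0, 0], [0, 0, -0.25], 2]
    - [[0, 0, 0], [0, 0, -0.48], 2]
    - [[0, 0, 0], [0, 0, -0.48], 2]

```text
clock: 11.05
tool_pos: [0.5243, -0.0823, 0.1175]
orientation: [19.3, 89.8, -178.4]
force: [1.5, 3.9, -5.3]
opening: 0.0231
```

>>> servo_tool:
  deltas:
    - [[0, 0, 0], [0, 0.02, -0.25], 2]
    - [[0, 0, 0], [0, 0.04, -0.48], 2]
    - [[0, 0, 0], [0, 0.04, -0.48], 2]

```text
clock: 11.35
tool_pos: [0.5292, -0.0844, 0.1175]
orientation: [23.0, 89.8, -174.7]
force: [1.3, 2.2, -3.7]
opening: 0.0237
```

>>> servo_tool:
  deltas:
    - [[0, 0, 0], [0, 0.04, -0.25], 2]
    - [[0, 0, 0], [0, 0.08, -0.48], 2]
    - [[0, 0, 0], [0, 0.08, -0.48], 2]

```text
clock: 11.65
tool_pos: [0.5337, -0.0869, 0.1175]
orientation: [27.8, 89.8, -169.9]
force: [2.2, 2.3, -3.6]
opening: 0.0234
```

```bash
python3 c.py 5 8
```

```text
r 55.72 th 58.46 z 0.1175 F rad 3.05 tan(cw) 0.65 z -3.59 t 11.65 op 0.023384057834624224
53.5 [ 0.    0.2  -0.44]
48.5 [ 0.    0.38 -0.89]
43.5 [ 0.    0.59 -1.32]
38.5 [-0.    0.84 -1.73]
33.5 [-0.    1.13 -2.12]
28.5 [-0.    1.44 -2.48]
23.5 [-0.    1.79 -2.81]
18.5 [-0.    2.16 -3.11]
```

>>> servo_tool:
  deltas:
    - [[0, 0, 0], [0, 0.07, -0.24], 2]
    - [[0, 0, 0], [0, 0.14, -0.46], 2]
    - [[0, 0, 0], [0, 0.14, -0.46], 2]

```text
clock: 11.95
tool_pos: [0.5381, -0.0899, 0.1176]
orientation: [31.6, 89.8, -166.1]
force: [1.9, 3.1, -3.9]
opening: 0.0236
```

>>> servo_tool:
  deltas:
    - [[0, 0, 0], [0, 0.09, -0.23], 2]
    - [[0, 0, 0], [0, 0.18, -0.46], 2]
    - [[0, 0, 0], [0, 0.18, -0.46], 2]

```text
clock: 12.25
tool_pos: [0.5422, -0.0933, 0.1175]
orientation: [35.8, 89.8, -161.9]
force: [1.8, 1.3, -4.6]
opening: 0.0233
```

>>> servo_tool:
  deltas:
    - [[0, 0, 0], [0, 0.11, -0.22], 2]
    - [[0, 0, 0], [0, 0.22, -0.44], 2]
    - [[0, 0, 0], [0, 0.22, -0.44], 2]

```text
clock: 12.55
tool_pos: [0.5459, -0.097, 0.1175]
orientation: [39.6, 89.8, -158.1]
force: [1.0, 1.6, -3.5]
opening: 0.0235
```

>>> servo_tool:
  deltas:
    - [[0, 0, 0], [0, 0.13, -0.21], 2]
    - [[0, 0, 0], [0, 0.26, -0.42], 2]
    - [[0, 0, 0], [0, 0.26, -0.42], 2]

```text
clock: 12.85
tool_pos: [0.5492, -0.1011, 0.1175]
orientation: [42.9, 89.8, -154.9]
force: [1.6, 2.2, -4.3]
opening: 0.023
```

>>> servo_tool:
  deltas:
    - [[0, 0, 0], [0, 0.14, -0.2], 2]
    - [[0, 0, 0], [0, 0.29, -0.4], 2]
    - [[0, 0, 0], [0, 0.29, -0.4], 2]

```text
clock: 13.15
tool_pos: [0.5522, -0.1055, 0.1175]
orientation: [45.1, 89.8, -152.7]
force: [1.2, 0.5, -4.0]
opening: 0.0235
```

```bash
sed -i 's/C+.055\*/C+.0556*/' c.py; python3 c.py 5 8
```

```text
r 55.68 th 31.24 z 0.1175 F rad 1.29 tan(cw) 0.21 z -3.99 t 13.15 op 0.023509036113488948
26.2 [ 0.    0.34 -0.35]
21.2 [ 0.    0.7  -0.67]
16.2 [ 0.    1.09 -0.96]
11.2 [ 0.    1.51 -1.21]
6.2 [ 0.    1.94 -1.43]
1.2 [ 0.    2.39 -1.6 ]
-3.8 [ 0.    2.86 -1.74]
-8.8 [ 0.    3.33 -1.84]
```

>>> servo_tool:
  deltas:
    - [[0, 0, 0], [0, 0.17, -0.18], 2]
    - [[0, 0, 0], [0, 0.34, -0.35], 2]
    - [[0, 0, 0], [0, 0.34, -0.35], 2]

```text
clock: 13.45
tool_pos: [0.5547, -0.1101, 0.1175]
orientation: [47.4, 89.8, -150.3]
force: [1.5, -1.1, -4.5]
opening: 0.0234
```

>>> servo_tool:
  deltas:
    - [[0, 0, 0], [0, 0.18, -0.16], 2]
    - [[0, 0, 0], [0, 0.36, -0.32], 2]
    - [[0, 0, 0], [0, 0.36, -0.32], 2]

```text
clock: 13.75
tool_pos: [0.5567, -0.1149, 0.1175]
orientation: [48.8, 89.8, -149.0]
force: [1.8, -0.0, -4.0]
opening: 0.0236
```

>>> servo_tool:
  deltas:
    - [[0, 0, 0], [0, 0.2, -0.15], 2]
    - [[0, 0, 0], [0, 0.39, -0.29], 2]
    - [[0, 0, 0], [0, 0.39, -0.29], 2]

```text
clock: 14.05
tool_pos: [0.5582, -0.1199, 0.1175]
orientation: [49.9, 89.8, -147.9]
force: [1.0, 0.6, -3.5]
opening: 0.0235
```

>>> servo_tool:
  deltas:
    - [[0, 0, 0], [0, 0.21, -0.13], 2]
    - [[0, 0, 0], [0, 0.42, -0.25], 2]
    - [[0, 0, 0], [0, 0.42, -0.25], 2]

```text
clock: 14.35
tool_pos: [0.5593, -0.125, 0.1175]
orientation: [50.4, 89.7, -147.4]
force: [-0.5, -0.5, -3.0]
opening: 0.0233
```

>>> servo_tool:
  deltas:
    - [[0, 0, 0], [0, 0.22, -0.11], 2]
    - [[0, 0, 0], [0, 0.43, -0.22], 2]
    - [[0, 0, 0], [0, 0.43, -0.22], 2]

```text
clock: 14.65
tool_pos: [0.5599, -0.1301, 0.1175]
orientation: [49.7, 89.7, -148.1]
force: [-0.7, -0.5, -2.3]
opening: 0.0232
```

>>> servo_tool:
  deltas:
    - [[0, 0, 0], [0, 0.22, -0.09], 2]
    - [[0, 0, 0], [0, 0.45, -0.17], 2]
    - [[0, 0, 0], [0, 0.45, -0.17], 2]

```text
clock: 14.95
tool_pos: [0.56, -0.1353, 0.1175]
orientation: [48.8, 89.7, -149.1]
force: [0.3, -1.0, -3.0]
opening: 0.0234
```

```bash
python3 c.py 5 9
```

```text
r 55.38 th -0.91 z 0.1175 F rad 0.27 tan(cw) 0.96 z -3.04 t 14.95 op 0.02335806495055739
-5.9 [ 0.    0.46 -0.14]
-10.9 [ 0.    0.94 -0.22]
-15.9 [ 0.    1.43 -0.26]
-20.9 [ 0.01  1.91 -0.25]
-25.9 [ 0.01  2.39 -0.21]
-30.9 [ 0.01  2.87 -0.12]
-35.9 [0.01 3.34 0.01]
-40.9 [0.01 3.79 0.18]
-45.9 [0.02 4.23 0.39]
```

>>> servo_tool:
  deltas:
    - [[0, 0, 0], [0, 0.23, -0.06], 2]
    - [[0, 0, 0], [0, 0.46, -0.12], 2]
    - [[0, 0, 0], [0, 0.46, -0.12], 2]

```text
clock: 15.25
tool_pos: [0.5596, -0.1404, 0.1175]
orientation: [48.8, 89.7, -149.0]
force: [-1.3, -1.1, -2.4]
opening: 0.0236
```

>>> servo_tool:
  deltas:
    - [[0, 0, 0], [0, 0.24, -0.04], 2]
    - [[0, 0, 0], [0, 0.48, -0.08], 2]
    - [[0, 0, 0], [0, 0.48, -0.08], 2]

```text
clock: 15.55
tool_pos: [0.5588, -0.1455, 0.1175]
orientation: [48.8, 89.7, -149.1]
force: [0.0, -1.1, -2.9]
opening: 0.0236
```

>>> servo_tool:
  deltas:
    - [[0, 0, 0], [0, 0.25, -0.02], 2]
    - [[0, 0, 0], [0, 0.49, -0.04], 2]
    - [[0, 0, 0], [0, 0.49, -0.04], 2]

```text
clock: 15.85
tool_pos: [0.5574, -0.1505, 0.1175]
orientation: [47.1, 89.7, -150.8]
force: [-0.7, -0.6, -1.1]
opening: 0.0236
```

>>> servo_tool:
  deltas:
    - [[0, 0, 0], [0, 0.24, 0], 2]
    - [[0, 0, 0], [0, 0.48, 0.01], 2]
    - [[0, 0, 0], [0, 0.48, 0.01], 2]

```text
clock: 16.15
tool_pos: [0.5556, -0.1554, 0.1175]
orientation: [46.8, 89.6, -151.1]
force: [-1.2, -0.1, -1.6]
opening: 0.0233
```

>>> servo_tool:
  deltas:
    - [[0, 0, 0], [0, 0.24, 0.02], 2]
    - [[0, 0, 0], [0, 0.48, 0.04], 2]
    - [[0, 0, 0], [0, 0.48, 0.04], 2]

```text
clock: 16.45
tool_pos: [0.5534, -0.1601, 0.1175]
orientation: [44.5, 89.6, -153.4]
force: [-1.7, 1.3, -1.2]
opening: 0.0235
```

>>> servo_tool:
  deltas:
    - [[0, 0, 0], [0, 0.24, 0.04], 2]
    - [[0, 0, 0], [0, 0.48, 0.09], 2]
    - [[0, 0, 0], [0, 0.48, 0.09], 2]

```text
clock: 16.75
tool_pos: [0.5513, -0.1635, 0.1175]
orientation: [35.2, 89.7, -162.7]
force: [-0.8, 6.4, -1.7]
opening: 0.0232
```

```bash
python3 c.py 5 9
```

```text
r 55.09 th -31.95 z 0.1175 F rad -4.02 tan(cw) -5.01 z -1.69 t 16.75 op 0.02324693866179183
-36.9 [0.   0.48 0.09]
-41.9 [0.   0.93 0.27]
-46.9 [0.   1.36 0.48]
-51.9 [0.01 1.78 0.74]
-56.9 [0.01 2.17 1.02]
-61.9 [0.01 2.53 1.35]
-66.9 [0.01 2.86 1.7 ]
-71.9 [0.02 3.16 2.08]
-76.9 [0.02 3.43 2.48]
```

The feed bit in that last 5° step, with the tangential force rising to 5 N. The bite is at about -30° (±2°). Now I turn under load with a slightly refined centre.

```bash
sed -i 's/\[.5046,-.1344\]/[.5046,-.1338]/; s/C+.0556\*/C+.0552*/' c.py; python3 c.py 15 5
```

```text
r 55.41 th -32.47 z 0.1175 F rad -4.07 tan(cw) -4.97 z -1.69 t 16.75 op 0.02324693866179183
-47.5 [0.   1.33 0.56]
-62.5 [0.01 2.48 1.43]
-77.5 [0.02 3.37 2.57]
-92.5 [0.03 3.93 3.89]
-107.5 [0.03 4.13 5.32]
```

>>> servo_tool:
  deltas:
    - [[0, 0, 0], [0, 1.33, 0.56], 2]
    - [[0, 0, 0], [0, 2.48, 1.43], 2]
    - [[0, 0, 0], [0.02, 3.37, 2.57], 2]
    - [[0, 0, 0], [0.03, 3.93, 3.89], 2]
    - [[0, 0, 0], [0.03, 4.13, 5.32], 2]

```text
clock: 17.25
tool_pos: [0.4913, -0.187, 0.1177]
orientation: [147.2, 89.8, -50.7]
force: [10.7, -1.3, -14.6]
opening: 0.0232
```

```bash
python3 c.py 15 5
```

```text
r 54.84 th -104.00 z 0.1177 F rad -1.30 tan(cw) -10.67 z -14.57 t 17.25 op 0.02317944803308155
-119.0 [ 0.01 -0.05  1.44]
-134.0 [ 0.01 -0.51  2.8 ]
-149.0 [ 0.01 -1.31  4.  ]
-164.0 [ 0.   -2.39  4.95]
-179.0 [-0.   -3.68  5.59]
```

>>> servo_tool:
  deltas:
    - [[0, 0, 0], [0.03, -0.05, 1.44], 2]
    - [[0, 0, 0], [0.03, -0.51, 2.8], 2]
    - [[0, 0, 0], [0.03, -1.31, 4.0], 2]
    - [[0, 0, 0], [0.03, -2.39, 4.95], 2]
    - [[0, 0, 0], [0.03, -3.68, 5.59], 2]

```text
clock: 17.75
tool_pos: [0.45, -0.1359, 0.1176]
orientation: [148.6, 89.7, -49.3]
force: [6.6, -10.5, -10.7]
opening: 0.0234
```

```bash
python3 c.py 15 5; python3 -c "
from h import *
print(R.from_euler('xyz',ctrl.get_obs()['orientation'],degrees=True).as_matrix().round(4), ctrl.get_obs()['joint_pos'].round(1), tgt((0,0,0),162.2)[0])"
```

```text
r 54.64 th -177.75 z 0.1176 F rad -6.22 tan(cw) -10.77 z -10.71 t 17.75 op 0.02335655741177956
-192.8 [-0.   -1.39  0.37]
-207.8 [-0.   -2.83  0.31]
-222.8 [-0.01 -4.2  -0.12]
-237.8 [-0.01 -5.42 -0.89]
-252.8 [-0.   -6.39 -1.95]
[[ 0.0038 -0.307  -0.9517]
 [-0.0045 -0.9517  0.307 ]
 [-1.      0.0031 -0.005 ]] [  7.5   7.1 -33.5   0.4 -49.3 -25.6] [-0.08 -0.29 -0.18]
```

>>> servo_tool:
  deltas:
    - [[0, 0, 0], [0.03, -1.4, 0.34], 2]
    - [[0, 0, 0], [0.03, -2.84, 0.28], 2]
    - [[0, 0, 0], [0.03, -4.2, -0.15], 2]
    - [[0, 0, 0], [0.03, -5.43, -0.92], 2]
    - [[0, 0, 0], [0.03, -6.4, -1.98], 2]

```text
clock: 18.25
tool_pos: [0.4857, -0.0821, 0.1172]
orientation: [94.2, 89.6, -103.7]
force: [-10.3, -4.5, 8.6]
opening: 0.0234
```

```bash
sed -i 's/\[.5046,-.1338\]/[.5049,-.1338]/' c.py; python3 c.py 15 5
```

```text
r 55.15 th 110.38 z 0.1172 F rad -0.63 tan(cw) -11.28 z 8.65 t 18.25 op 0.02335638799658985
95.4 [-0.03 -0.74 -1.24]
80.4 [-0.03 -1.13 -2.62]
65.4 [-0.03 -1.15 -4.06]
50.4 [-0.03 -0.8  -5.46]
35.4 [-0.02 -0.09 -6.72]
```

>>> servo_tool:
  deltas:
    - [[0, 0, 0], [-0.02, -0.74, -1.24], 2]
    - [[0, 0, 0], [-0.02, -1.13, -2.62], 2]
    - [[0, 0, 0], [-0.02, -1.15, -4.06], 2]
    - [[0, 0, 0], [-0.02, -0.8, -5.46], 2]
    - [[0, 0, 0], [-0.02, -0.09, -6.72], 2]

```text
clock: 18.75
tool_pos: [0.5493, -0.101, 0.1174]
orientation: [72.3, 89.7, -125.5]
force: [-8.6, 6.9, 4.9]
opening: 0.0234
```

```bash
python3 c.py 15 5
```

```text
r 55.19 th 36.48 z 0.1174 F rad -2.88 tan(cw) -10.65 z 4.92 t 18.75 op 0.02335459538735232
21.5 [-0.01  0.98 -1.05]
6.5 [-0.    2.21 -1.81]
-8.5 [ 0.    3.59 -2.23]
-23.5 [ 0.01  5.03 -2.28]
-38.5 [ 0.02  6.43 -1.95]
```

Total so far: -323.5°. Continuing.

>>> servo_tool:
  deltas:
    - [[0, 0, 0], [0, 0.98, -1.05], 2]
    - [[0, 0, 0], [0, 2.21, -1.81], 2]
    - [[0, 0, 0], [0, 3.59, -2.23], 2]
    - [[0, 0, 0], [0, 5.03, -2.28], 2]
    - [[0, 0, 0], [0, 6.43, -1.95], 2]

```text
clock: 19.25
tool_pos: [0.5493, -0.1668, 0.1175]
orientation: [80.4, 89.8, -117.5]
force: [0.2, 14.1, -3.3]
opening: 0.0234
```

```bash
python3 c.py 15 5
```

```text
r 55.30 th -36.65 z 0.1175 F rad -8.30 tan(cw) -11.45 z -3.32 t 19.25 op 0.023418330509164857
-51.7 [0.   1.29 0.65]
-66.7 [0.01 2.37 1.6 ]
-81.7 [0.01 3.17 2.8 ]
-96.7 [0.01 3.63 4.16]
-111.7 [0.01 3.73 5.6 ]
```

```bash
sed -i 's/C+.0552\*/C+.0549*/' c.py; python3 c.py 15 5
```

```text
r 55.30 th -36.65 z 0.1175 F rad -8.30 tan(cw) -11.45 z -3.32 t 19.25 op 0.023418330509164857
-51.7 [0.   1.27 0.67]
-66.7 [0.01 2.35 1.62]
-81.7 [0.01 3.14 2.81]
-96.7 [0.01 3.6  4.17]
-111.7 [0.01 3.7  5.6 ]
```

>>> servo_tool:
  deltas:
    - [[0, 0, 0], [0, 1.27, 0.67], 2]
    - [[0, 0, 0], [0, 2.35, 1.62], 2]
    - [[0, 0, 0], [0.01, 3.14, 2.81], 2]
    - [[0, 0, 0], [0.01, 3.6, 4.17], 2]
    - [[0, 0, 0], [0.01, 3.7, 5.6], 2]

```text
clock: 19.75
tool_pos: [0.4875, -0.1858, 0.1177]
orientation: [158.4, 89.7, -39.5]
force: [8.8, -3.6, -12.9]
opening: 0.0234
```

```bash
python3 c.py 15 5
```

```text
r 54.85 th -108.55 z 0.1177 F rad 0.64 tan(cw) -9.44 z -12.88 t 19.75 op 0.023425435112983617
-123.5 [ 0.01 -0.2   1.42]
-138.5 [ 0.   -0.76  2.74]
-153.5 [-0.01 -1.65  3.86]
-168.5 [-0.01 -2.8   4.72]
-183.5 [-0.02 -4.13  5.25]
```

Total: -468.55°.

>>> servo_tool:
  deltas:
    - [[0, 0, 0], [0.02, -0.2, 1.42], 2]
    - [[0, 0, 0], [0.02, -0.76, 2.74], 2]
    - [[0, 0, 0], [0.02, -1.65, 3.86], 2]
    - [[0, 0, 0], [0.01, -2.8, 4.72], 2]
    - [[0, 0, 0], [0.01, -4.13, 5.25], 2]

```text
clock: 20.25
tool_pos: [0.45, -0.1317, 0.1175]
orientation: [148.0, 89.5, -49.8]
force: [4.7, -12.1, -7.4]
opening: 0.023
```

```bash
python3 c.py 15 5
```

```text
r 54.95 th 177.80 z 0.1175 F rad -5.12 tan(cw) -11.90 z -7.42 t 20.25 op 0.022980818895229297
162.8 [-0.01 -1.42  0.2 ]
147.8 [-0.01 -2.84  0.03]
132.8 [-0.01 -4.17 -0.51]
117.8 [-0.01 -5.32 -1.37]
102.8 [-0.01 -6.2  -2.49]
```

>>> servo_tool:
  deltas:
    - [[0, 0, 0], [0, -1.42, 0.2], 2]
    - [[0, 0, 0], [0, -2.84, 0.03], 2]
    - [[0, 0, 0], [0, -4.17, -0.51], 2]
    - [[0, 0, 0], [0, -5.32, -1.37], 2]
    - [[0, 0, 0], [0, -6.2, -2.49], 2]

```text
clock: 20.75
tool_pos: [0.4895, -0.0809, 0.1173]
orientation: [101.3, 89.6, -96.5]
force: [-11.5, -1.2, 9.0]
opening: 0.0234
```

```bash
python3 c.py 15 5
```

```text
r 55.08 th 106.19 z 0.1173 F rad 2.07 tan(cw) -11.33 z 8.96 t 20.75 op 0.023385284459100125
91.2 [-0.03 -0.63 -1.29]
76.2 [-0.03 -0.91 -2.7 ]
61.2 [-0.02 -0.83 -4.13]
46.2 [-0.02 -0.37 -5.49]
31.2 [-0.01  0.42 -6.68]
```

>>> servo_tool:
  deltas:
    - [[0, 0, 0], [-0.02, -0.63, -1.29], 2]
    - [[0, 0, 0], [-0.02, -0.91, -2.7], 2]
    - [[0, 0, 0], [-0.02, -0.83, -4.13], 2]
    - [[0, 0, 0], [-0.02, -0.37, -5.49], 2]
    - [[0, 0, 0], [-0.01, 0.42, -6.68], 2]

```text
clock: 21.25
tool_pos: [0.5515, -0.1043, 0.1174]
orientation: [86.1, 89.7, -111.7]
force: [-6.9, 8.1, 4.6]
opening: 0.0232
```

```bash
python3 c.py 12 5
```

```text
r 55.13 th 32.30 z 0.1174 F rad -1.50 tan(cw) -10.53 z 4.59 t 21.25 op 0.02324745809962205
20.3 [-0.01  0.84 -0.78]
8.3 [-0.    1.81 -1.4 ]
-3.7 [ 0.    2.89 -1.79]
-15.7 [ 0.01  4.03 -1.95]
-27.7 [ 0.02  5.17 -1.88]
```

>>> servo_tool:
  deltas:
    - [[0, 0, 0], [0, 0.84, -0.78], 2]
    - [[0, 0, 0], [0, 1.81, -1.4], 2]
    - [[0, 0, 0], [0, 2.89, -1.79], 2]
    - [[0, 0, 0], [0.01, 4.03, -1.95], 2]
    - [[0, 0, 0], [0.01, 4.5, -1.95], 2]

```text
clock: 21.75
tool_pos: [0.5569, -0.1522, 0.1175]
orientation: [97.6, 89.8, -100.3]
force: [-0.4, 12.3, -1.1]
opening: 0.0233
```

```bash
python3 c.py 2 6 -20.5
```

```text
r 55.19 th -19.49 z 0.1175 F rad -4.50 tan(cw) -11.49 z -1.06 t 21.75 op 0.023283774852485027
-22.5 [-0.    0.29  0.04]
-24.5 [0.   0.48 0.06]
-26.5 [0.   0.67 0.09]
-28.5 [0.   0.86 0.12]
-30.5 [0.   1.04 0.16]
-32.5 [0.   1.23 0.2 ]
```

>>> servo_tool:
  deltas:
    - [[0, 0, 0], [0, 0.35, 0.05], 2]
    - [[0, 0, 0], [0, 0.67, 0.09], 2]
    - [[0, 0, 0], [0, 0.9, 0.13], 2]
    - [[0, 0, 0], [0, 1.08, 0.16], 2]
    - [[0, 0, 0], [0, 1.08, 0.16], 2]

```text
clock: 22.25
tool_pos: [0.5532, -0.1605, 0.1175]
orientation: [161.2, 89.9, -36.7]
force: [0.9, 10.3, -2.7]
opening: 0.0233
```

```bash
python3 c.py 1 2 -30
```

```text
r 55.17 th -28.91 z 0.1175 F rad -4.18 tan(cw) -9.44 z -2.72 t 22.25 op 0.023310208531937035
-31.0 [0.   0.19 0.07]
-32.0 [0.   0.28 0.09]
```

>>> servo_tool:
  deltas:
    - [[0, 0, 0], [0, 0.12, 0.04], 2]
    - [[0, 0, 0], [0, 0.22, 0.07], 2]
    - [[0, 0, 0], [0, 0.22, 0.07], 2]
    - [[0, 0, 0], [0, 0.22, 0.07], 2]
    - [[0, 0, 0], [0, 0.22, 0.07], 2]

```text
clock: 22.75
tool_pos: [0.553, -0.1608, 0.1175]
orientation: [-154.0, 89.8, 8.2]
force: [0.9, 9.6, -3.3]
opening: 0.0233
```

```bash
python3 c.py 1 1 -30
```

```text
r 55.17 th -29.29 z 0.1175 F rad -3.95 tan(cw) -8.78 z -3.29 t 22.75 op 0.023349046546565
-31.0 [0.   0.15 0.06]
```

>>> servo_tool:
  deltas:
    - [[0, 0, 0], [0, 0.15, 0.06], 2]
    - [[0, 0, 0], [0, 0.3, 0.11], 2]
    - [[0, 0, 0], [0, 0.3, 0.11], 2]
    - [[0, 0, 0], [0, 0.3, 0.11], 2]
    - [[0, 0, 0], [0, 0.3, 0.11], 2]

```text
clock: 23.25
tool_pos: [0.5524, -0.1617, 0.1176]
orientation: [-142.0, 89.6, 20.2]
force: [2.1, 9.0, -3.1]
opening: 0.0234
```

```bash
python3 c.py 1 1 -30
```

```text
r 55.15 th -30.44 z 0.1176 F rad -2.74 tan(cw) -8.80 z -3.13 t 23.25 op 0.023390879922127385
-31.0 [0.01 0.05 0.04]
```

>>> servo_tool:
  deltas:
    - [[0, 0, 0], [0, 0, 0], 2]
    - [[0, 0, 0], [0, 0, 0], 2]
    - [[0, 0, 0], [0, 0, 0], 2]

```text
clock: 23.55
tool_pos: [0.5525, -0.1615, 0.1175]
orientation: [-140.2, 89.6, 22.0]
force: [0.0, 5.0, -0.6]
opening: 0.0237
```

```bash
python3 c.py 1 1 -30
```

```text
r 55.11 th -30.23 z 0.1175 F rad -2.53 tan(cw) -4.35 z -0.63 t 23.55 op 0.023663131148672214
-31.0 [0.   0.07 0.04]
```

>>> servo_tool:
  deltas:
    - [[0, 0, 0], [0, 0, 0], 4.6]
    - [[0, 0, 0], [0, 0, 0], 4.6]
    - [[0, 0, 0], [0, 0, 0], 4.6]
    - [[0, 0, 0], [0, 0, 0], 4.6]
    - [[0, 0, 0], [0, 0, 0], 4.6]

```text
clock: 24.05
tool_pos: [0.5526, -0.1617, 0.1177]
orientation: [-142.0, 89.6, 20.2]
force: [-0.6, 0.1, -0.2]
opening: 0.046
```

>>> servo_tool:
  deltas:
    - [[0, 0, 0], [-1.5, 0, 0], 4.6]
    - [[0, 0, 0], [-4, 0, 0], 4.6]
    - [[0, 0, 0], [-7, 0, 0], 4.6]
    - [[0, 0, 0], [-10, 0, 0], 4.6]
    - [[0, 0, 0], [-13, 0, 0], 4.6]

```text
clock: 24.55
tool_pos: [0.5515, -0.1622, 0.249]
orientation: [-143.4, 89.6, 18.8]
force: [0.7, -1.4, -0.3]
opening: 0.0463
```

>>> servo_tool:
  deltas:
    - [[0, 0, 0], [-1, 2, 0], 4.6]
    - [[0, 0, 0], [-1, 4, 0], 4.6]
    - [[0, 0, 0], [-1, 6, 0], 4.6]
    - [[0, 0, 0], [-1, 6, 0], 4.6]
    - [[0, 0, 0], [-1, 6, 0], 4.6]

```text
clock: 25.05
tool_pos: [0.5329, -0.2196, 0.2586]
orientation: [-142.9, 89.6, 19.2]
force: [0.0, -0.8, 0.3]
opening: 0.046
```

Run:
```python
from h import *
c=snap('scene'); t=snap('top')
out=[]
for s in (c,t):
    h=cv2.cvtColor(s['image'],cv2.COLOR_RGB2HSV); m=(((h[...,0]<6)|(h[...,0]>174))&(h[...,1]>150)&(h[...,2]>60)).astype(np.uint8)
    print([(cv2.boundingRect(k)) for k in cv2.findContours(m,0,1)[0] if cv2.contourArea(k)>15])
    a=np.radians(-30.3); print('pred',proj(s,(.5049+.055*np.cos(a),-.1338+.055*np.sin(a),.1325)))
cv2.imwrite('pics/f.png',np.hstack([cv2.resize(c['image'],(400,300)),cv2.resize(c['image'][150:330,220:380][:,:],(400,450),interpolation=3)[:300]])[:,:,::-1])
W=np.zeros((600,800,3),np.uint8);W[:300,:400]=cv2.resize(c['image'],(400,300));W[:450,400:]=cv2.resize(c['image'][150:330,220:380],(400,450),interpolation=3);W[300:,:400]=cv2.resize(t['image'],(400,300))
cv2.imwrite('pics/f.png',W[:,:,::-1]);print(ctrl.get_obs()['force'],ctrl.get_obs()['tool_pos'])
```

```text
[(433, 357, 36, 34), (377, 285, 32, 31), (426, 261, 32, 30), (238, 180, 11, 20)]
pred [242.82668171 189.19789542]
[(206, 318, 26, 18), (223, 259, 18, 24), (143, 236, 24, 26), (61, 81, 18, 15)]
pred [403.05866818 227.77756447]
[-0.85946353  0.50099915 -0.54211559] [ 0.53323023 -0.21895483  0.25861012]
```

View pics/f.png

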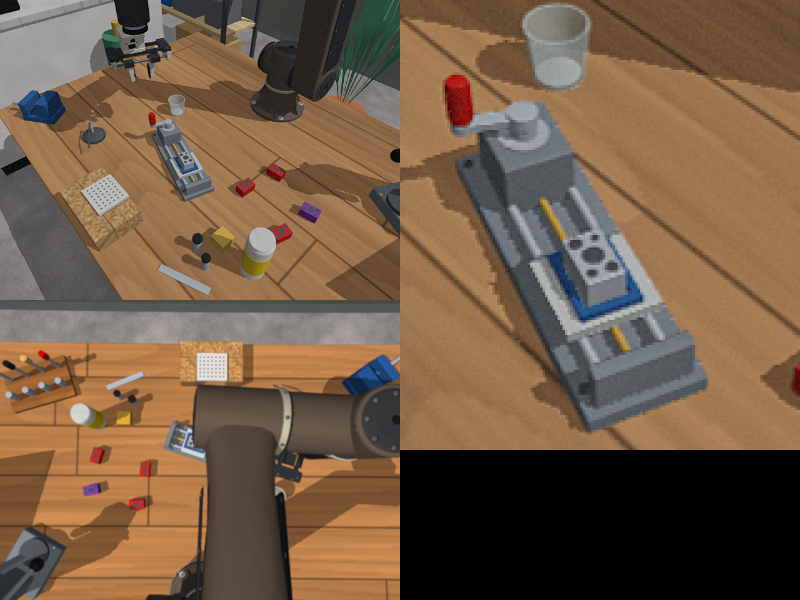

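The grip appears at (243,190), against a predicted (242.8,189.2), so the crank stayed where I left it. The block is in the nest, the bystanders look in place, and the arm is clear.

```bash
python3 -c "
from plant import ctrl
print(ctrl.close_job())"
```

```text
the job is handed in; nothing more can be done
None
```

The steel block is in the blue-walled nest and released. The crank is two turns past the bite, within about 2–3°. I handed the job in at about 25 s; the hand-in gave no verdict.

- **Block:** it touched down at the expected height. The last picture shows it inside the walls after cranking.
- **Bite:** I moved clockwise in 5° steps and felt the feed bite at a crank angle of about -30°, after roughly 152° of loose swing. The bite lies somewhere between -28.5° and -32.6°, so the two turns carry that uncertainty.
- **Cranking:** it took about 11 N along the turn, with sideways force up to about 8 N and vertical force up to about 15 N. I stopped at -30.3°, eased the force and let go. The grip force is fixed, which I take to be 30 N.
- **Last checks:** the picture taken after letting go puts the grip within 1 px of where -30.3° should be. The other things on the bench look undisturbed and the arm is clear, with under 1 N at the tool. None of the last checks failed or disagreed, but the arm hid part of the top view, so the feeder was checked only in the scene view.

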